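Put the spare spice jar back into the row

TASK

Put the spice jar that stands by itself on the worktop back into the wooden spice rack: set it down at the open front of the rack and push it straight in between the two middle jars, which have to be nudged apart, until it stands in line with them near the back rail. Leave it and the jars beside it standing upright, and do not tip the neighbours over on the way.

Things in the scene. Friction and masses are not known exactly. Their poses are not given: they have to be found in the camera images.
- spare_jar: Round spice jar, 45 mm across, 105 mm high, 0.11 kg, black cap, green label: the only one outside the rack, on the worktop. Origin: centre of its underside; z up. Can be gripped anywhere on its straight side. A white clip-top jar (110 mm high) and a round timer also stand about, and have no part in this.
- rack: Fixed wooden rack: board 125 (x) by 261 (y) by 10 mm thick. Origin: centre of its underside; x from the open front to the back, y along the row to the left, z up. Back rail at x 52.5 to 62.5 mm, top 34 mm above the worktop; end cheeks x 0.5 to 62.5 mm, 8 mm thick, 50 mm high. Four jars stand in a row at x about 28 mm, where the spare jar goes too; the front strip, x -62 to 0 mm, is empty.
- jar_left: Spice jar like the spare one, in the rack, on the left (+y of the rack) of the gap in the middle; origin: centre of its underside, on the board. The gap to jar_right is 24 to 34 mm wide, less than a jar. Another such jar stands 1 to 9 mm outside it, and both are loose, slide easily (smooth glass on varnished wood, friction about 0.3) and have room to slide outward by 10 mm or more.
- jar_right: Spice jar like the spare one, in the rack, on the right (-y of the rack) of the gap; origin: centre of its underside, on the board. Another such jar stands 1 to 9 mm outside it, and both are loose, slide easily (smooth glass on varnished wood, friction about 0.3) and have room to slide outward by 10 mm or more.

How it is judged:
By the outcome, as a careful person would: the job done as asked, in the order asked, and still so for the second after the job is handed in, with the robot touching nothing.
It also fails if it takes over 48 s, if anything falls off the work surface, if the arm or the gripper's body presses on something with over 40 N, if the wrist force passes 120 N, or if a joint passes its speed limit or range.

ROBOT

A 6-joint arm with a two-finger parallel gripper is mounted at the origin on a cart in front of the work surface, level with it; the furniture and walls round the work are solid. World frame = base frame: x ahead of the robot, y to its left, z up, the work surface at z = 0. Lengths are in m, angles in rad, forces in N, time in s.
With the tool pointing down it reaches from about 0.375 to 0.9 m from the base axis. Payload 3.1 kg.
Tool frame: the origin (TCP) lies on the centre line of the jaws, within the pads' length; the fingertips stand 22 mm ahead of it and the grasp point (between the pads) lies 3 mm ahead of it; z points along the fingers, y is the line along which they close (so a half turn about z gives the same grasp; the last joint's range is limited). The gripper opens to 85 mm and grips with 20 to 120 N. Pads are 22 mm wide; open, the fingers measure 114 mm over their backs; the gripper's body (76 mm by 85 mm) begins 54 mm behind the grasp point. The pads swing forward as they close: fully open they stand 13 mm farther back than shut.
Start: joints at [1.127, 0.527, 1.433, -0, 1.181, -0.178], TCP at [0.164, 0.603, 0.253] pointing down, gripper open.
Joint ranges: [-3.08, 3.08], [-0.75, 2.2], [0.22, 2.44], [-1.43, 4.57], [0, 2.65], [-2.85, 2.85]. Speed limits (rad/s): [2.79, 2.79, 3.14, 3.14, 3.14, 3.14].

INTERFACE

Orientations are given as a unit quaternion [x, y, z, w].
In Python, from station import manip, snapshot gives the robot as it stands (manip), with the cameras as plain functions.
- The arm moves only by the shell command python3 drive.py 'ROWS' [FORCE]. ROWS is rows parted by semicolons, their numbers by spaces, 1 to 20 of them, each of 5 numbers: dx, dy, dz in m, then a turn about the tool's z in rad, then the opening from 0.0 (shut) to 1.0 (fully open); each row is the pose to reach, as a shift and turn from the pose commanded when the command began, along the tool's axes at that moment; what a row does not reach only later rows make up. A row lasts 1/10 s, in which the tool goes at most 0.05 m and 0.15 rad, less where a joint would pass 70% of its speed; a pose out of reach is approached as far as the arm can. The fingers move at their own pace and stop on an object; FORCE is the grip in N (left out, the last holds). Time passes only in rows, so rows that do not move let the fingers close. It prints the time, the measured TCP pose, the force, the opening and the grip force at its end.
- manip.sense(): the state, without advancing time (a new reading comes with each control period).
- snapshot(name): name is "scene" or "side" or "wrist"; returns a dict with "pixels" (400x640x3 uint8, red, green, blue), "range_z" (400x640 float32, m along the optical axis (not along the pixel's ray), 0 where there is no reading), "fov_y" (degrees; the focal length in pixels is half the picture's height over the tangent of half this angle, whatever the lens; pixels are square), "cx", "cy" (the principal point, pixels), "R" (3x3) and "t" (3): a world point X has camera coordinates R X + t; the wrist camera has in their place "hand_eye" (4x4, takes a point from camera to tool coordinates, whose origin is the TCP and whose axes are the flange's). Camera axes: x right, y down, z forward; pixel columns grow to the right and rows downward; lengths in m; the calibration is good to about 2 mm. A picture is of the moment at which its call begins: read the wrist's pose just before it.
- manip.sign_off(): hands the job in; it is judged then, once.
The state is a dict: "t": time; "q": joint angles; "qd": joint speeds; "tau": joint torques, N m; "tcp_pos": TCP position; "tool_rot": TCP orientation; "force": force on the tool from outside, world axes, zero at the start; "ft_torque": the same for the moment, N m; "finger_gap": opening from 0.0 (shut) to 1.0 (fully open); "gripper_force": force on a finger pad.
Only numpy, scipy, OpenCV 4.12 (cv2) and the standard library are available. Lean on these libraries where they do the work, as an engineer would, in place of code of your own. Each camera call takes 0.05 s, during which the arm holds its last target. There are 200 camera calls.

## Working session

There is one attempt and no reset: what is moved stays moved. The work goes in short steps, Python scripts to look and compute and a shell command to move; the robot and the scene stay as the last step left them, time stands still between calls to the robot, and variables do not carry over. Pictures are saved under pics/ and viewed, at most 10 in all, crops included, and the job is handed in when it is done.

```bash
ls; mkdir -p pics; cat > h.py <<'E'
import numpy as np,cv2
from station import manip, snapshot
from scipy.spatial.transform import Rotation as Ro
def cloud(s,st=None):
    f=200/np.tan(np.radians(s["fov_y"])/2); z=s["range_z"]; v,u=np.mgrid[0:400,0:640]
    P=np.stack([(u-s["cx"])/f*z,(v-s["cy"])/f*z,z],-1)
    if "R" in s: W=(P-s["t"])@np.array(s["R"])
    else:
        H=np.array(s["hand_eye"]);T=P@H[:3,:3].T+H[:3,3]
        W=T@Ro.from_quat(st["tool_rot"]).as_matrix().T+st["tcp_pos"]
    W[z<=0]=np.nan
    return W
E
python3 - <<'E'
from h import *
st=manip.sense(); print(st)
for n in ("scene","side"):
    s=snapshot(n); cv2.imwrite(f"pics/{n}0.png",s["pixels"][...,::-1]); np.savez(f"{n}0.npz",**s)
    print(n,s["fov_y"],s["cx"],s["cy"],s["R"],s["t"])
E
```

```text
drive.py
pics
station.py
{'t': 0.0, 'q': array([ 1.12645877e+00,  5.28466307e-01,  1.43395468e+00,  3.07503487e-05,
        1.18137370e+00, -1.78428602e-01]), 'qd': array([ 0.00047714, -0.0028762 ,  0.00018149, -0.00020341, -0.00171187,
        0.00121901]), 'tau': array([-7.50945346e-04, -4.42346942e+01, -1.78024381e+01, -1.77695938e-04,
        8.54522281e-03,  8.10853635e-06]), 'tcp_pos': array([0.16386188, 0.60242422, 0.25231682]), 'tool_rot': array([ 1.32568841e-01,  9.91173189e-01, -1.04371249e-03, -3.50858009e-04]), 'force': array([ 0.57207022, -0.42845455,  0.3460466 ]), 'ft_torque': array([-0.00113072, -0.02271768,  0.01205657]), 'gripper_force': 0.0, 'finger_gap': 1.0052430517982762}
scene 53.841274790079936 317.55485405463213 197.95342201700478 [[ 0.85712101 -0.51511299 -0.00147763]
 [-0.36478009 -0.60494459 -0.70779766]
 [ 0.36370189  0.60720726 -0.70641368]] [-0.47055469  0.21079692  0.80519172]
side 43.14926884027743 326.19463988078354 202.11098685966834 [[ 0.48913191  0.87216868 -0.00847086]
 [ 0.576019   -0.33030673 -0.74772962]
 [-0.65494434  0.36085904 -0.66394929]] [-0.25225769 -0.27840546  1.85303259]
```

View pics/scene0.png

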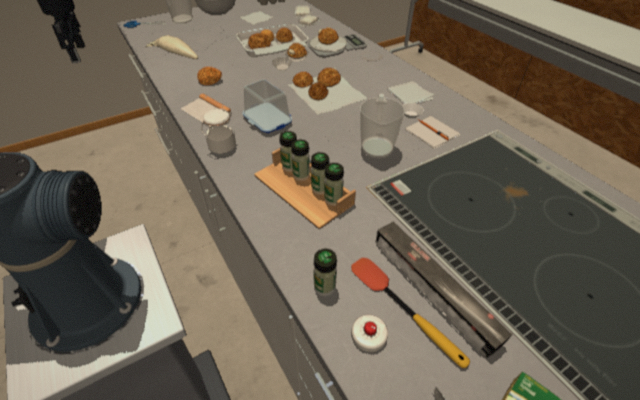

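View pics/side0.png

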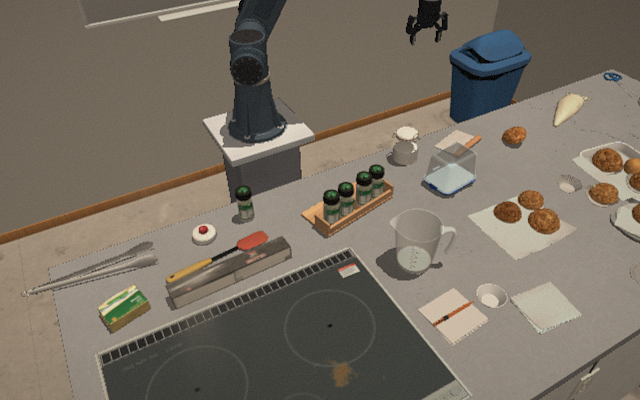

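The scene view shows the spare jar at (325,271). The rack is at about (305,188), with its jars at (288,152), (300,160), (319,175) and (333,183). In the side view the spare jar is at (244,203) and the rack jars run from (331,205) to (376,183). Next I'll work out positions from both clouds.

```bash
cat > meas.py <<'E'
from h import *
from scipy.optimize import least_squares
def fitc(P,r,c0):
    return least_squares(lambda c:np.hypot(*(P[:,:2]-c).T)-r,c0,loss="soft_l1",f_scale=.001).x
E
python3 - <<'E'
from meas import *
boxes={"scene":dict(spare=(308,245,340,298),rack=(250,125,360,225)),"side":dict(spare=(232,183,257,224),rack=(298,160,398,240))}
for n,b in boxes.items():
    W=cloud(dict(np.load(n+"0.npz")))
    for k,(a,c,d,e) in b.items():
        P=W[c:e,a:d].reshape(-1,3); P=P[np.isfinite(P[:,2])]
        h=np.histogram(P[:,2],bins=np.arange(-.02,.16,.005)); print(n,k,h[0])
        hi=P[P[:,2]>.09]
        if k=="spare": 
            print("top",np.median(hi[hi[:,2]>.1],0),hi.min(0),hi.max(0)); m=P[(P[:,2]>.02)&(P[:,2]<.085)]; print("side fit",fitc(m,.0225,m[:,:2].mean(0)))
        else:
            T=P[P[:,2]>.11]
            _,lab,cen=cv2.kmeans(T[:,:2].astype(np.float32),4,None,(3,100,1e-6),20,cv2.KMEANS_PP_CENTERS)
            for i in range(4):
                t=T[lab[:,0]==i]; print(cen[i],t.min(0),t.max(0),len(t))
            B=P[(P[:,2]>.005)&(P[:,2]<.014)]
            print("board",len(B),np.median(B[:,2]),cv2.minAreaRect(B[:,:2].astype(np.float32)*1000))
E
```

```text
scene spare [  0   0   0 204 519  23  23  23  31  32  30  29  29  36  28  36  31  42
  37  48   9  29  44  41 147 222   0   0   0   0   0   0   0   0   0]
top [ 0.43154837 -0.22314064  0.10524498] [ 0.41013221 -0.24422393  0.09003097] [ 0.45416247 -0.1994943   0.10831754]
side fit [ 0.43278442 -0.22025367]
scene rack [   0    0    0 1123 4568  612 1682  138  176  136  152  136  127  157
  131   93   87   96   98  101  102  122   54   90  110  116  281  468
    0    0    0    0    0    0    0]
[0.57239926 0.02919154] [0.55259663 0.00914374 0.11010046] [0.59706792 0.05217114 0.118059  ] 190
[0.5475686  0.14812306] [0.52714671 0.12764444 0.11012713] [0.57064229 0.17228227 0.11885154] 164
[0.5566176  0.09922402] [0.53591528 0.07858771 0.11000164] [0.58011188 0.12368188 0.11876975] 179
[ 0.58041465 -0.02229568] [ 0.55986218 -0.04159884  0.11017873] [0.60438705 0.00159755 0.11844682] 216
board 2254 0.010881638769286519 ((589.369873046875, 117.25468444824219), (415.34625244140625, 310.080810546875), 58.838199615478516)
side spare [  0   0  12 129 133  31  11  17  25  15  18  26  17  22  23 
[... 250 characters left out ...]
    0   60 2003 2024  333  259  124  126  166  263  161   91  134
   99   81   74   76   85   71   94   93   48   82   97   93  321  244
   17   21   25    8    0    0    0]
[0.57743007 0.02884251] [0.55046348 0.00732786 0.11033737] [0.59924375 0.05238706 0.11972047] 147
[0.7756517  0.05356359] [0.75913669 0.03842685 0.11032067] [0.80575673 0.07188588 0.13830057] 87
[0.5574161  0.12292159] [0.52598466 0.07774383 0.11002722] [0.58430892 0.17089943 0.12192194] 253
[ 0.58621377 -0.02232572] [ 0.56124212 -0.04374659  0.11011686] [0.60697381 0.00195155 0.11843549] 149
board 568 0.009208646369980932 ((509.774658203125, 85.22618103027344), (302.19573974609375, 374.0035705566406), 56.98374557495117)
```

```bash
R="-0.435 -0.433 -0.04 -0.46 1"; python3 drive.py '-0.435 -0.433 -0.04 -0.46 1;-0.435 -0.433 -0.04 -0.46 1;-0.435 -0.433 -0.04 -0.46 1;-0.435 -0.433 -0.04 -0.46 1;-0.435 -0.433 -0.04 -0.46 1;-0.435 -0.433 -0.04 -0.46 1;-0.435 -0.433 -0.04 -0.46 1;-0.435 -0.433 -0.04 -0.46 1;-0.435 -0.433 -0.04 -0.46 1;-0.435 -0.433 -0.04 -0.46 1;-0.435 -0.433 -0.04 -0.46 1;-0.435 -0.433 -0.04 -0.46 1;-0.435 -0.433 -0.04 -0.46 1;-0.435 -0.433 -0.04 -0.46 1;-0.435 -0.433 -0.04 -0.46 1;-0.435 -0.433 -0.04 -0.46 1;-0.435 -0.433 -0.04 -0.46 1'
python3 - <<'E'
from h import *
st=manip.sense(); s=snapshot("wrist"); cv2.imwrite("pics/w1.png",s["pixels"][...,::-1]); np.savez("w1.npz",W=cloud(s,st))
print(s["hand_eye"],s["fov_y"],st["tool_rot"])
E
```

```text
t: 1.8
tcp_pos: [0.4691, 0.0723, 0.2931]
tool_rot: [-0.098, 0.995, 0.0, -0.0]
force: [-0.5, -0.2, -0.2]
finger_gap: 1.001
gripper_force: 0.0
[[ 7.65586471e-04 -9.59030261e-01 -2.83302617e-01  7.23101461e-02]
 [ 9.99999657e-01  8.23773665e-04 -8.62599315e-05  9.19487547e-05]
 [ 3.16103119e-04 -2.83302453e-01  9.59030563e-01 -1.20603520e-01]
 [ 0.00000000e+00  0.00000000e+00  0.00000000e+00  1.00000000e+00]] 64.3847821549038 [-9.79968016e-02  9.95186603e-01  1.79970098e-04 -4.69236392e-04]
```

View pics/w1.png

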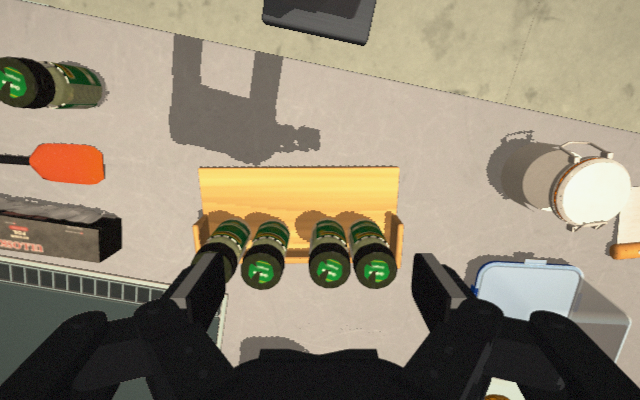

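The wrist view shows the rack's front edge on row 168, from (200,168) to (400,168). Caps are at (265,268), (330,265) and (376,268), with the fourth partly hidden at (222,265). The spare jar is at the upper left, at (40,83). Next I'll measure the rack's frame and the jars.

```bash
python3 - <<'E'
from meas import *
W=np.load("w1.npz")["W"]
z=W[...,2]
print("table z",np.nanmedian(z[140:160,330:420]),"board z",np.nanmedian(z[175:205,215:385]))
f=[];
# front edge: first row per column with board height
for u in range(205,397,4):
    v=150+np.argmax(z[150:190,u]>.006); f.append(W[v,u])
f=np.array(f); f=f[np.abs(f[:,2]-.01)<.004]
vx,vy,x0,y0=cv2.fitLine(f[:,:2].astype(np.float32),cv2.DIST_HUBER,0,.01,.01).ravel()
if vy<0: vx,vy=-vx,-vy
yaw=np.arctan2(-vx,vy); ey=np.array([-np.sin(yaw),np.cos(yaw)]); ex=np.array([np.cos(yaw),np.sin(yaw)])
# ends of board
e=[]
for v in range(172,205,3):
    r=np.where((z[v,150:450]>.006)&(z[v,150:450]<.016))[0]+150; e.append([W[v,r[0],:2]@ey,W[v,r[-1],:2]@ey])
e=np.median(e,0); c=e.mean()*ey+(np.array([x0,y0])@ex+.0625)*ex
print("yaw",yaw,"front",np.array([x0,y0])@ex,"ends",e,np.ptp(e),"origin",c)
import numpy as n
n.savez("rack.npz",c=c,yaw=yaw)
rel=lambda p:np.stack([(p-c)@ex,(p-c)@ey],-1)
for name,(a,b,q,d) in dict(r2=(205,225,240,280),r=(243,220,290,292),l=(308,220,352,292),l2=(353,220,398,292)).items():
    P=W[b:d,a:q].reshape(-1,3); 
    T=P[(P[:,2]>.11)&(P[:,2]<.125)]; t=rel(T[:,:2]); m,rad=cv2.minEnclosingCircle(t.astype(np.float32))
    S=P[(P[:,2]>.02)&(P[:,2]<.085)]; S=S[(rel(S[:,:2])[:,0]<.03)]
    print(name,len(T),"top",np.median(T[:,2]),t.mean(0),m,rad,"side",len(S),rel(fitc(S,.0225,T[:,:2].mean(0))))
for s in ("scene","side"):
    pass
P=W[55:112,0:108].reshape(-1,3);T=P[(P[:,2]>.1)];S=P[(P[:,2]>.02)&(P[:,2]<.085)]
print("spare",np.median(T,0),fitc(S,.0225,np.array([.433,-.222])))
for p in [(.574,.030),(.558,.1),(.5495,.1485),(.583,-.0215)]: print("scene/side",rel(np.array(p)))
print(manip.sense()["tool_rot"])
E
```

```text
table z -4.8717891192123775e-05 board z 0.009972707519500468
yaw 0.1997504 front 0.4774548 ends [-0.17596383  0.0826159 ] 0.25857973690025715 origin [0.53847964 0.06139446]
r2 251 top 0.1140987676973857 [ 0.01897786 -0.07373702] (0.02103709802031517, -0.08125507086515427) 0.02057677134871483 side 534 [ 0.02560142 -0.08856559]
r 1266 top 0.1146821715143645 [ 0.02682989 -0.03468484] (0.02822946384549141, -0.03520536422729492) 0.022576266899704933 side 881 [ 0.0275121  -0.03641379]
l 1289 top 0.11467019348485788 [0.02520205 0.03660261] (0.026404347270727158, 0.03709987550973892) 0.02248312346637249 side 776 [0.02633238 0.03747339]
l2 1300 top 0.11467647128001833 [0.02606828 0.08538988] (0.027330774813890457, 0.08598899096250534) 0.022429825738072395 side 775 [0.02689861 0.0870822 ]
spare [ 0.43198643 -0.21505428  0.10478115] [ 0.43205077 -0.22050597]
scene/side [ 0.02858464 -0.03781833]
scene/side [0.02679251 0.0339646 ]
scene/side [0.02808512 0.08318684]
scene/side [ 0.02718681 -0.09008013]
[-9.79654839e-02  9.95189752e-01  1.46841533e-04 -3.16679759e-04]
```

```bash
python3 drive.py '0.093 -0.281 0.09 0 1;0.093 -0.281 0.09 0 1;0.093 -0.281 0.09 0 1;0.093 -0.281 0.09 0 1;0.093 -0.281 0.09 0 1;0.093 -0.281 0.09 0 1;0.093 -0.281 0.09 0 1;0.093 -0.281 0.09 0 1;0.093 -0.281 0.09 0 1;0.093 -0.281 0.13 0 1;0.093 -0.281 0.17 0 1;0.093 -0.281 0.2 0 1;0.093 -0.281 0.225 0 1;0.093 -0.281 0.225 0 1;0.093 -0.281 0.225 0 1' 40
```

```text
t: 3.35
tcp_pos: [0.4336, -0.2212, 0.0689]
tool_rot: [-0.098, 0.995, 0.0, -0.0]
force: [0.3, -0.6, -0.6]
finger_gap: 1.0
gripper_force: 0.0
```

```bash
python3 drive.py '0 0 0 0 0.6;0 0 0 0 0.5;0 0 0 0 0.4;0 0 0 0 0.4;0 0 0 0 0.3;0 0 0 0 0.3;0 0 0 0 0.3;0 0 0 0 0.3' 40; python3 - <<'E'
from h import *
st=manip.sense(); s=snapshot("wrist"); cv2.imwrite("pics/w2.png",s["pixels"][...,::-1])
E
```

```text
t: 4.15
tcp_pos: [0.4336, -0.223, 0.0697]
tool_rot: [-0.097, 0.995, -0.001, 0.001]
force: [-0.3, 1.4, 5.7]
finger_gap: 0.515
gripper_force: 38.0
```

View pics/w2.png

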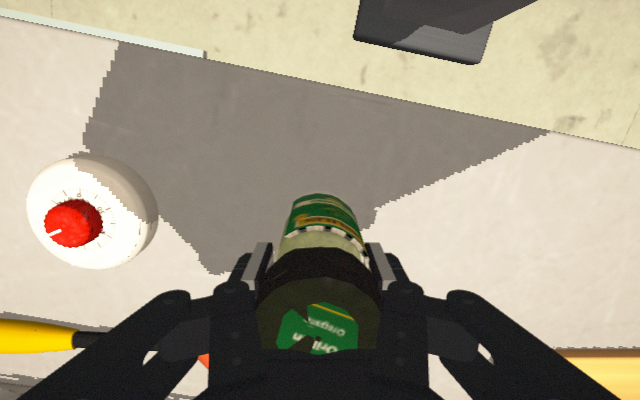

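The jar is held centrally at (318,270), upright between the pads. Now I'll lift it and carry it to above the rack's front strip.

```bash
python3 drive.py '0 0 -0.03 0 0.3;0 0 -0.07 0 0.3;0 0 -0.1 0 0.3;-0.02 0.04 -0.1 0 0.3;-0.04 0.08 -0.1 0 0.3;-0.06 0.12 -0.1 0 0.3;-0.08 0.16 -0.1 0 0.3;-0.1 0.2 -0.1 0 0.3;-0.115 0.235 -0.1 0 0.3;-0.123 0.258 -0.1 0 0.3;-0.123 0.258 -0.1 0 0.3;-0.123 0.258 -0.1 0 0.3;-0.123 0.258 -0.1 0 0.3'
python3 - <<'E'
from meas import *
s=snapshot("scene"); W=cloud(s); cv2.imwrite("pics/s3.png",cv2.resize(s["pixels"][60:300,200:440,::-1],(600,600)))
st=manip.sense(); r=np.load("rack.npz"); yaw=float(r["yaw"]);d=st["tcp_pos"][:2]-r["c"]
print("tcp rack",d@[np.cos(yaw),np.sin(yaw)],d@[-np.sin(yaw),np.cos(yaw)])
E
```

```text
t: 5.5
tcp_pos: [0.5038, 0.0533, 0.1685]
tool_rot: [-0.096, 0.995, -0.0, 0.0]
force: [0.1, 0.2, -1.5]
finger_gap: 0.514
gripper_force: 39.5
tcp rack -0.03558377508491176 -0.0012284635107032023
```

View pics/s3.png

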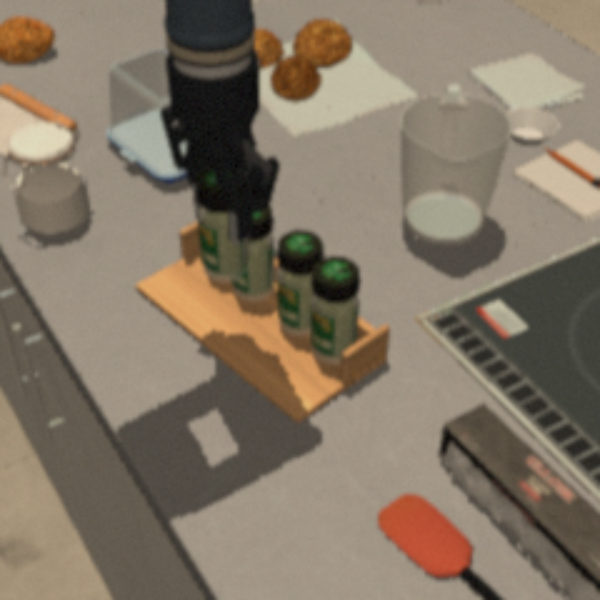

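The crop shows the held jar in the gripper at about (213,240). It hides the leftmost rack jar, and the other three stand undisturbed. Now I'll lower it.

```bash
python3 drive.py '0 0.002 0.03 0 0.3;0 0.002 0.06 0 0.3;0 0.002 0.075 0 0.3;0 0.002 0.084 0 0.3;0 0.002 0.087 0 0.3;0 0.002 0.087 0 0.3;0 0.002 0.087 0 0.3'
```

```text
t: 6.25
tcp_pos: [0.5042, 0.0558, 0.082]
tool_rot: [-0.097, 0.995, -0.0, 0.001]
force: [-0.1, -0.1, -1.2]
finger_gap: 0.514
gripper_force: 39.5
```

```bash
python3 drive.py '0 0 0.001 0 0.3;0 0 0.002 0 0.3;0 0 0.002 0 0.3;0 0 0.002 0 0.3'
```

```text
t: 6.65
tcp_pos: [0.5039, 0.0562, 0.0797]
tool_rot: [-0.097, 0.995, -0.0, 0.0]
force: [-0.1, -0.4, 3.8]
finger_gap: 0.513
gripper_force: 39.7
```

```bash
python3 drive.py '0 0 0 0 0.56;0 0 0 0 0.62;0 0 0 0 0.7;0 0 0 0 0.85;0 0 0 0 1;0 0 0 0 1;0 0 0 0 1;0 0 -0.02 0 1;0 0 -0.06 0 1;0 0 -0.1 0 1;0.03 0 -0.14 0 1;0.06 0 -0.16 0 1;0.06 0 -0.16 0 1;0.06 0 -0.16 0 1;0.06 0 -0.16 0 1'
cat > look.py <<'E'
from meas import *
import sys
st=manip.sense(); s=snapshot("wrist"); W=cloud(s,st); cv2.imwrite(f"pics/{sys.argv[1]}.png",s["pixels"][...,::-1])
r=np.load("rack.npz"); yaw=float(r["yaw"]); A=np.array([[np.cos(yaw),np.sin(yaw)],[-np.sin(yaw),np.cos(yaw)]])
P=W.reshape(-1,3); Q=np.c_[(P[:,:2]-r["c"])@A.T,P[:,2]]
T=Q[(Q[:,2]>.108)&(Q[:,2]<.12)&(np.abs(Q[:,0])<.07)&(np.abs(Q[:,1])<.13)]
m=np.zeros((150,270),np.uint8); ij=((T[:,:2]+[.075,.135])*1000).astype(int); m[ij[:,0],ij[:,1]]=255
m=cv2.morphologyEx(m,cv2.MORPH_CLOSE,np.ones((3,3)));m=cv2.erode(m,np.ones((3,3)))
n,lab,stt,cen=cv2.connectedComponentsWithStats(m)
for i in range(1,n):
    if stt[i,4]>100:
        t=T[lab[ij[:,0],ij[:,1]]==i]; c,R=cv2.minEnclosingCircle(t[:,:2].astype(np.float32)); print("cap",np.round(c,4),round(R,4),"mean",t[:,:2].mean(0).round(4),"z",np.median(t[:,2]).round(4))
print("tcp rack",A@(st["tcp_pos"][:2]-r["c"]),st["tcp_pos"],st["tool_rot"])
E
python3 look.py w4
```

```text
t: 8.15
tcp_pos: [0.4454, 0.0446, 0.2388]
tool_rot: [-0.097, 0.995, 0.0, 0.0]
force: [1.0, -0.3, 0.2]
finger_gap: 0.998
gripper_force: 0.0
cap [-0.0365  0.0028] 0.0216 mean [-0.0375  0.0027] z 0.1147
cap [ 0.0255 -0.0867] 0.0216 mean [ 0.0257 -0.0816] z 0.1147
cap [0.0262 0.0371] 0.022 mean [0.0249 0.0364] z 0.1147
cap [ 0.0278 -0.0353] 0.0218 mean [ 0.0264 -0.0354] z 0.1147
cap [0.0275 0.0854] 0.0219 mean [0.0266 0.0824] z 0.1147
tcp rack [-0.09455963  0.00196689] [0.44540995 0.04455927 0.23882488] [-9.68835874e-02  9.95295717e-01  4.11180024e-05  6.35767714e-05]
```

View pics/w4.png

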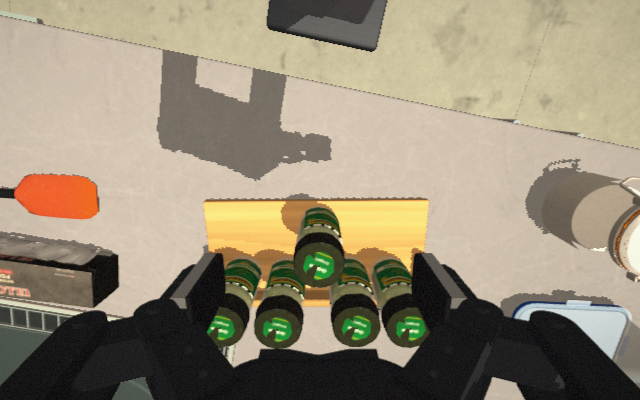

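The wrist view shows the spare jar standing at (320,262) on the front strip, in front of the gap between the caps at (280,325) and (355,325). Measured, it stands at (-36, 3) mm in the rack frame, and the gap centre is at y = +1 mm. I'll lower the fingers in front of it, half closed, so they cradle the jar and push low.

```bash
python3 drive.py '0 -0.001 0.03 -0.005 0.3;0 -0.001 0.07 -0.005 0.3;0 -0.001 0.11 -0.005 0.3;0 -0.001 0.14 -0.005 0.3;0 -0.001 0.16 -0.005 0.3;0 -0.001 0.168 -0.005 0.3;0 -0.001 0.168 -0.005 0.3;0 -0.001 0.168 -0.005 0.3;0 -0.001 0.168 -0.005 0.3'
python3 - <<'E'
from h import *
s=snapshot("wrist"); cv2.imwrite("pics/w5.png",s["pixels"][...,::-1])
E
```

```text
t: 9.1
tcp_pos: [0.4457, 0.0435, 0.0721]
tool_rot: [-0.1, 0.995, -0.0, 0.001]
force: [-0.4, 0.8, 0.6]
finger_gap: 0.298
gripper_force: 0.0
```

View pics/w5.png

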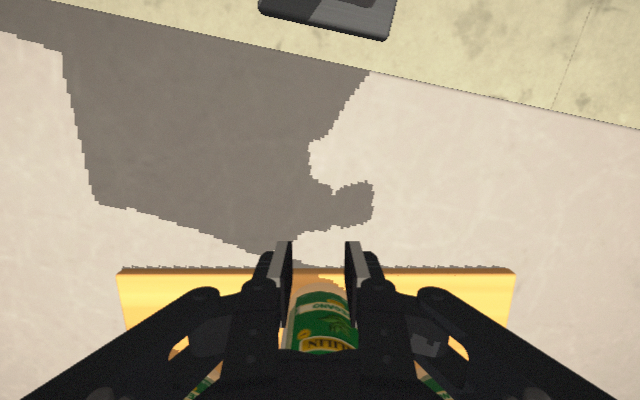

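The jar is centred between the half-closed fingers at (320,325). Now I'll push slowly.

```bash
python3 drive.py '-0.01 0 0 0 0.3;-0.02 0 0 0 0.3;-0.024 0 0 0 0.3;-0.028 0 0 0 0.3;-0.031 0 0 0 0.3;-0.034 0 0 0 0.3;-0.037 0 0 0 0.3;-0.04 0 0 0 0.3;-0.043 0 0 0 0.3;-0.046 0 0 0 0.3;-0.049 0 0 0 0.3;-0.052 0 0 0 0.3'
python3 - <<'E'
from h import *
s=snapshot("side"); W=cloud(s)
r=np.load("rack.npz"); yaw=float(r["yaw"]); A=np.array([[np.cos(yaw),np.sin(yaw)],[-np.sin(yaw),np.cos(yaw)]])
cv2.imwrite("pics/s6.png",cv2.resize(s["pixels"][120:260,280:420,::-1],(600,600),interpolation=cv2.INTER_CUBIC))
print(A@(manip.sense()["tcp_pos"][:2]-r["c"]))
E
```

```text
t: 10.35
tcp_pos: [0.4961, 0.0539, 0.0713]
tool_rot: [-0.099, 0.995, -0.0, -0.0]
force: [0.5, -1.1, -0.2]
finger_gap: 0.299
gripper_force: 0.2
[-0.0422234   0.00091388]
```

View pics/s6.png

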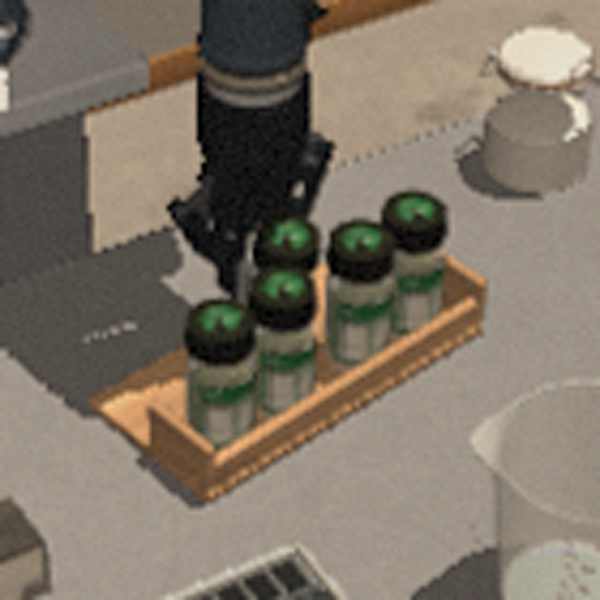

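The side view shows the spare jar upright at (287,245), entering between the middle jars, with all four others upright. I'll keep pushing in small steps.

```bash
python3 drive.py '-0.002 0 0 0 0.3;-0.004 0 0 0 0.3;-0.006 0 0 0 0.3;-0.008 0 0 0 0.3;-0.01 0 0 0 0.3;-0.012 0 0 0 0.3;-0.014 0 0 0 0.3;-0.016 0 0 0 0.3;-0.018 0 0 0 0.3;-0.02 0 0 0 0.3;-0.022 0 0 0 0.3;-0.024 0 0 0 0.3;-0.026 0 0 0 0.3;-0.028 0 0 0 0.3'
cat > cap.py <<'E'
from meas import *
r=np.load("rack.npz"); yaw=float(r["yaw"]); A=np.array([[np.cos(yaw),np.sin(yaw)],[-np.sin(yaw),np.cos(yaw)]])
for n in ("side","scene"):
    W=cloud(snapshot(n)); P=W.reshape(-1,3); Q=np.c_[(P[:,:2]-r["c"])@A.T,P[:,2]]
    T=Q[(Q[:,2]>.111)&(Q[:,2]<.119)&(np.abs(Q[:,0])<.07)&(np.abs(Q[:,1])<.13)]
    _,lab,cen=cv2.kmeans(T[:,:2].astype(np.float32),5,None,(3,100,1e-6),30,cv2.KMEANS_PP_CENTERS)
    for i in np.argsort(cen[:,1]): 
        t=T[lab[:,0]==i]; print(n,cen[i].round(4),len(t),t.min(0).round(3),t.max(0).round(3))
print(A@(manip.sense()["tcp_pos"][:2]-r["c"]))
E
python3 cap.py
```

```text
t: 11.8
tcp_pos: [0.5228, 0.0595, 0.0713]
tool_rot: [-0.099, 0.995, 0.0, -0.001]
force: [-2.3, -1.2, 0.7]
finger_gap: 0.3
gripper_force: 1.0
side [ 0.0294 -0.0913] 138 [ 0.005 -0.113  0.111] [ 0.051 -0.069  0.119]
side [ 0.0315 -0.0463] 150 [-0.019 -0.068  0.111] [ 0.058 -0.024  0.119]
side [ 0.0151 -0.0055] 143 [-0.032 -0.026  0.111] [0.049 0.022 0.119]
side [0.0364 0.0372] 142 [-0.007  0.011  0.111] [0.061 0.059 0.119]
side [0.0307 0.0827] 116 [-0.007  0.056  0.111] [0.054 0.106 0.119]
scene [ 0.025  -0.0907] 206 [ 0.005 -0.111  0.111] [ 0.049 -0.069  0.118]
scene [ 0.0322 -0.048 ] 170 [ 0.01  -0.07   0.111] [ 0.055 -0.027  0.119]
scene [-0.021  -0.0318] 40 [-0.032 -0.052  0.111] [-0.003 -0.011  0.119]
scene [ 0.0337 -0.0054] 57 [ 0.019 -0.026  0.112] [0.056 0.033 0.119]
scene [-0.026   0.0306] 25 [-0.032  0.012  0.111] [-0.016  0.056  0.119]
[-0.01493631  0.00106373]
```

```bash
python3 drive.py '-0.002 0 0 0 0.3;-0.004 0 0 0 0.3;-0.006 0 0 0 0.3;-0.008 0 0 0 0.3;-0.01 0 0 0 0.3;-0.012 0 0 0 0.3;-0.012 0 0 0 0.3'; python3 cap.py
```

```text
t: 12.6
tcp_pos: [0.5359, 0.0618, 0.0714]
tool_rot: [-0.099, 0.995, -0.0, 0.001]
force: [-0.6, -0.7, -0.6]
finger_gap: 0.301
gripper_force: 0.2
side [ 0.0296 -0.0918] 140 [ 0.007 -0.112  0.111] [ 0.05  -0.071  0.118]
side [ 0.0345 -0.0483] 149 [-0.013 -0.07   0.111] [ 0.058 -0.028  0.119]
side [ 0.0301 -0.0061] 152 [-0.015 -0.029  0.111] [0.057 0.019 0.119]
side [0.0341 0.0421] 145 [-0.008  0.018  0.111] [0.058 0.065 0.119]
side [0.0314 0.0883] 115 [0.008 0.067 0.111] [0.054 0.11  0.118]
scene [ 0.0245 -0.0916] 183 [ 0.005 -0.11   0.111] [ 0.047 -0.072  0.118]
scene [ 0.0326 -0.0553] 133 [ 0.005 -0.074  0.111] [ 0.055 -0.038  0.119]
scene [-0.01 -0.02] 47 [-0.021 -0.052  0.111] [0.007 0.023 0.119]
scene [ 0.0447 -0.0158] 61 [ 0.034 -0.038  0.112] [0.055 0.015 0.118]
scene [0.0047 0.0777] 28 [-0.015  0.038  0.111] [0.031 0.112 0.119]
[-0.00269358  0.00098544]
```

```bash
python3 drive.py '0.005 0 0 0 0.3;0.02 0 0 0 0.3;0.05 0 0 0 0.3;0.09 0 0 0 0.3;0.09 0 -0.04 0 0.3;0.09 0 -0.09 0 0.3;0.09 0 -0.14 0 0.3;0.09 0 -0.17 0 0.3;0.09 0 -0.17 0 0.3;0.09 0 -0.17 0 0.3;0.09 0 -0.17 0 0.3'; python3 look.py w7
```

```text
t: 13.8
tcp_pos: [0.4457, 0.0441, 0.2401]
tool_rot: [-0.099, 0.995, 0.0, -0.001]
force: [0.6, 0.3, 0.5]
finger_gap: 0.3
gripper_force: 0.0
cap [0.0388 0.0018] 0.0367 mean [0.0244 0.0023] z 0.1152
tcp rack [-0.09431529  0.00148957] [0.44574414 0.04413993 0.24014288] [-9.94116902e-02  9.95045421e-01  3.53359267e-04 -1.34228671e-03]
```

View pics/w7.png

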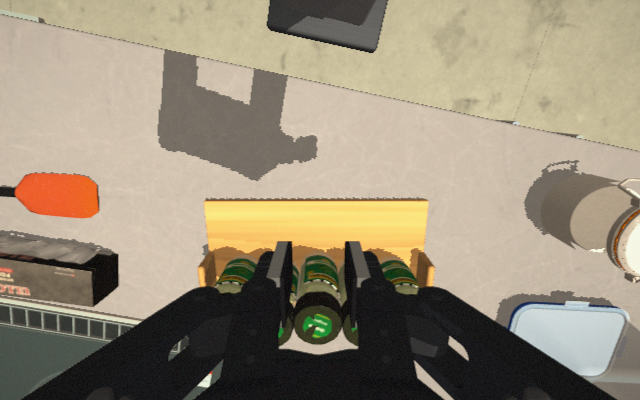

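The wrist view shows the spare jar standing in the row at (318,322), but the fingers hide its neighbours. I'll open them and look again from farther back.

```bash
python3 drive.py '0.02 0 -0.02 0 1;0.03 0 -0.03 0 1;0.03 0 -0.03 0 1;0.03 0 -0.03 0 1;0.03 0 -0.03 0 1;0.03 0 -0.03 0 1'; python3 look.py w8; cat >> h.py <<'E'
E
python3 - <<'E'
from meas import *
st=manip.sense(); W=cloud(snapshot("wrist"),st)
r=np.load("rack.npz"); yaw=float(r["yaw"]); A=np.array([[np.cos(yaw),np.sin(yaw)],[-np.sin(yaw),np.cos(yaw)]])
P=W.reshape(-1,3); Q=np.c_[(P[:,:2]-r["c"])@A.T,P[:,2]]
for z0,z1 in ((.02,.05),(.06,.085)):
  S=Q[(Q[:,2]>z0)&(Q[:,2]<z1)&(Q[:,0]>-.01)&(Q[:,0]<.025)]
  for y in (-.09,-.045,.001,.047,.091):
    s=S[np.abs(S[:,1]-y)<.018]; print(z0,len(s),fitc(s,.0225,np.array([.028,y])).round(4) if len(s)>20 else None)
E
```

```text
t: 14.45
tcp_pos: [0.4178, 0.0381, 0.2708]
tool_rot: [-0.099, 0.995, 0.0, -0.0]
force: [-0.2, 0.6, 0.7]
finger_gap: 1.001
gripper_force: 0.0
cap [0.0295 0.0017] 0.1102 mean [0.0251 0.0014] z 0.1149
tcp rack [-0.12292679  0.00111562] [0.41777575 0.03809618 0.27079313] [-9.94467557e-02  9.95042822e-01  1.28793458e-04 -3.28156392e-04]
0.02 291 [ 0.0256 -0.0879]
0.02 301 [ 0.0276 -0.0429]
0.02 337 [0.0213 0.0018]
0.02 320 [0.027  0.0467]
0.02 311 [0.0276 0.0903]
0.06 367 [ 0.0259 -0.088 ]
0.06 389 [ 0.0278 -0.043 ]
0.06 412 [0.0229 0.0018]
0.06 395 [0.0273 0.0467]
0.06 399 [0.0281 0.0908]
```

View pics/w8.png

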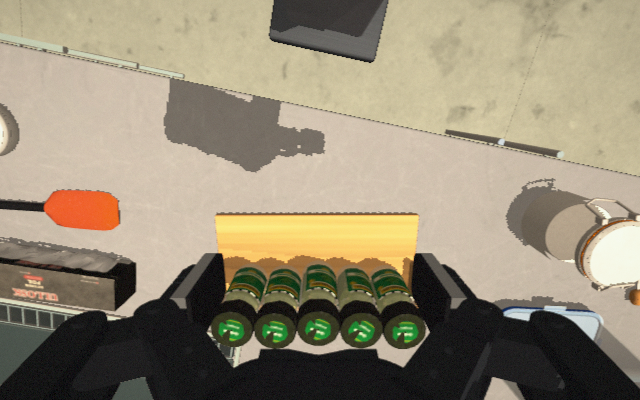

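All five jars stand upright in the row at (232–405, 328). The spare is at rack x of about 22 mm and its neighbours are at 27.5 mm. It needs about 5 mm more, so I'll push with the fingers shut to stay clear of the neighbours.

```bash
python3 drive.py '-0.02 0.001 0.04 0 0;-0.045 0.001 0.08 0 0;-0.045 0.001 0.12 0 0;-0.045 0.001 0.16 0 0;-0.045 0.001 0.19 0 0;-0.045 0.001 0.199 0 0;-0.045 0.001 0.199 0 0;-0.065 0.001 0.199 0 0;-0.085 0.001 0.199 0 0;-0.1 0.001 0.199 0 0;-0.105 0.001 0.199 0 0;-0.109 0.001 0.199 0 0;-0.112 0.001 0.199 0 0;-0.114 0.001 0.199 0 0;-0.116 0.001 0.199 0 0;-0.117 0.001 0.199 0 0;-0.117 0.001 0.199 0 0'; python3 cap.py | grep -v scene
```

```text
t: 16.25
tcp_pos: [0.5316, 0.0622, 0.0722]
tool_rot: [-0.099, 0.995, 0.0, -0.0]
force: [-0.5, -0.9, 1.0]
finger_gap: -0.003
gripper_force: 0.2
side [ 0.0292 -0.0915] 138 [ 0.005 -0.114  0.111] [ 0.05  -0.069  0.119]
side [ 0.0318 -0.0462] 138 [ 0.003 -0.068  0.111] [ 0.055 -0.025  0.119]
side [ 0.0292 -0.0032] 153 [-0.02  -0.024  0.111] [0.056 0.019 0.119]
side [0.0307 0.0418] 135 [0.002 0.02  0.111] [0.054 0.065 0.119]
side [0.0314 0.088 ] 115 [0.011 0.066 0.111] [0.053 0.112 0.119]
[-0.00660063  0.00216693]
```

```bash
python3 drive.py '0.02 0 0 0 0;0.05 0 0 0 0;0.08 0 -0.01 0 0;0.08 0 -0.05 0 1;0.08 0 -0.09 0 1;0.09 0 -0.13 0 1;0.1 0 -0.17 0 1;0.117 0 -0.199 0 1;0.117 0 -0.199 0 1;0.117 0 -0.199 0 1;0.117 0 -0.199 0 1'; cat > row.py <<'E'
from meas import *
st=manip.sense(); W=cloud(snapshot("wrist"),st)
r=np.load("rack.npz"); yaw=float(r["yaw"]); A=np.array([[np.cos(yaw),np.sin(yaw)],[-np.sin(yaw),np.cos(yaw)]])
P=W.reshape(-1,3); Q=np.c_[(P[:,:2]-r["c"])@A.T,P[:,2]]
for z0,z1 in ((.02,.05),(.06,.085)):
  S=Q[(Q[:,2]>z0)&(Q[:,2]<z1)&(Q[:,0]>-.01)&(Q[:,0]<.025)]
  for y in (-.09,-.045,.001,.047,.091):
    s=S[np.abs(S[:,1]-y)<.018]; print(z0,len(s),fitc(s,.0225,np.array([.028,y])).round(4))
E
python3 row.py
```

```text
t: 17.45
tcp_pos: [0.4171, 0.0391, 0.2703]
tool_rot: [-0.099, 0.995, 0.0, -0.001]
force: [-0.2, 0.7, -0.7]
finger_gap: 1.0
gripper_force: 0.0
0.02 284 [ 0.0255 -0.088 ]
0.02 304 [ 0.0286 -0.0432]
0.02 359 [0.0238 0.0015]
0.02 323 [0.0283 0.0468]
0.02 318 [0.0276 0.0905]
0.06 355 [ 0.026  -0.0881]
0.06 389 [ 0.0289 -0.0432]
0.06 429 [0.0264 0.0017]
0.06 398 [0.0286 0.0468]
0.06 406 [0.028 0.091]
```

```bash
cat > tilt.py <<'E'
from meas import *
st=manip.sense(); W=cloud(snapshot("wrist"),st)
r=np.load("rack.npz"); yaw=float(r["yaw"]); A=np.array([[np.cos(yaw),np.sin(yaw)],[-np.sin(yaw),np.cos(yaw)]])
P=W.reshape(-1,3); Q=np.c_[(P[:,:2]-r["c"])@A.T,P[:,2]]; Q=Q[np.isfinite(Q[:,2])]
for n,y in zip(("r2","r","S","l","l2"),(-.088,-.0432,.0016,.0468,.0907)):
    q=Q[(np.abs(Q[:,1]-y)<.006)&(Q[:,0]>-.02)&(Q[:,0]<.06)]
    fr=[np.round(1000*np.median((q[(q[:,2]>z)&(q[:,2]<z+.01)&(q[:,0]<.02)])[:,0]),1) for z in (.02,.03,.04,.05,.06,.07,.08,.09,.1)]
    c=Q[(np.hypot(Q[:,0]-.027,Q[:,1]-y)<.017)&(Q[:,2]>.108)]; a=np.linalg.lstsq(np.c_[c[:,:2]-[.027,y],np.ones(len(c))],c[:,2],rcond=None)[0]
    t=Q[(np.abs(Q[:,1]-y)<.008)&(Q[:,2]>.111)&(Q[:,2]<.12)&(np.abs(Q[:,0]-.027)<.04)]
    print(n,"front",fr,"top slope,z",a.round(4),"top x",np.percentile(t[:,0],[1,99]).round(4))
E
python3 tilt.py
```

```text
r2 front [np.float64(3.4), np.float64(3.3), np.float64(3.3), np.float64(3.5), np.float64(3.3), np.float64(3.7), np.float64(5.0), np.float64(3.9), np.float64(4.5)] top slope,z [-0.0079 -0.      0.1149] top x [0.0042 0.0465]
r front [np.float64(6.5), np.float64(6.3), np.float64(6.3), np.float64(6.4), np.float64(6.3), np.float64(6.7), np.float64(7.9), np.float64(6.8), np.float64(7.3)] top slope,z [0.0084 0.0006 0.1148] top x [0.0072 0.0475]
S front [np.float64(1.3), np.float64(1.5), np.float64(2.3), np.float64(2.7), np.float64(3.2), np.float64(4.1), np.float64(5.7), np.float64(7.1), np.float64(6.7)] top slope,z [-0.0541 -0.0013  0.1159] top x [0.007  0.0511]
l front [np.float64(6.1), np.float64(6.0), np.float64(5.9), np.float64(6.0), np.float64(6.0), np.float64(6.4), np.float64(7.7), np.float64(6.3), np.float64(6.8)] top slope,z [ 0.0046 -0.0012  0.1148] top x [0.007  0.0482]
l2 front [np.float64(5.7), np.float64(5.4), np.float64(5.4), np.float64(5.1), np.float64(5.4), np.float64(5.8), np.float64(7.1), np.float64(5.9), np.float64(6.7)] top slope,z [ 0.0002 -0.0131  0.1151] top x [0.0063 0.0491]
```

```bash
python3 -c "
from h import *; print(manip.sense()['q'])"
```

```text
[-1.74664651e-01  2.24955311e-01  1.89840034e+00  7.10073058e-05
  1.02106801e+00 -1.94467797e+00]
```

The spare jar is in the row but leans back about 3°, because its base lags behind. I'll turn the gripper a quarter, so the pads are in front of and behind the jar and clear of the neighbours. Flat vertical pads should square it up, and I can then slide it into line.

```bash
python3 drive.py '-0.02 0 0 0.15 1;-0.04 0 0 0.3 1;-0.06 0 0 0.45 1;-0.08 0 0 0.6 1;-0.1 0 0 0.75 1;-0.12 0 0 0.9 1;-0.14 0 0 1.05 1;-0.151 -0.001 0 1.2 1;-0.151 -0.001 0 1.35 1;-0.151 -0.001 0 1.5 1;-0.151 -0.001 0 1.57 1;-0.151 -0.001 0 1.57 1;-0.151 -0.001 0 1.57 1;-0.151 -0.001 0 1.57 1'
python3 - <<'E'
from h import *
r=np.load("rack.npz"); yaw=float(r["yaw"]); A=np.array([[np.cos(yaw),np.sin(yaw)],[-np.sin(yaw),np.cos(yaw)]])
st=manip.sense(); M=Ro.from_quat(st["tool_rot"]).as_matrix(); print(A@(st["tcp_pos"][:2]-r["c"]),A@M[:2,:2])
E
```

```text
t: 18.95
tcp_pos: [0.5654, 0.068, 0.2706]
tool_rot: [0.633, 0.775, -0.0, -0.001]
force: [1.1, -0.4, 1.3]
finger_gap: 1.001
gripper_force: 0.0
[0.02770195 0.00110009] [[-0.0013045   0.99999845]
 [ 0.99999909  0.00130491]]
```

```bash
python3 drive.py '0 0 0.04 0 1;0 0 0.08 0 1;0 0 0.12 0 1;0 0 0.15 0 1;0 0 0.175 0 1;0 0 0.19 0 1;0 0 0.19 0 1;0 0 0.19 0 1;0 0 0.19 0 0.7;0 0 0.19 0 0.6;0 0 0.19 0 0.55;0 0 0.19 0 0.5;0 0 0.19 0 0.4;0 0 0.19 0 0.4;0 0 0.19 0 0.4;0 0 0.19 0 0.4' 20
```

```text
t: 20.55
tcp_pos: [0.566, 0.0679, 0.0823]
tool_rot: [0.633, 0.774, 0.0, 0.001]
force: [-0.3, 0.7, 5.8]
finger_gap: 0.519
gripper_force: 20.1
```

```bash
python3 drive.py '0 0 -0.002 0 0.4;0 0 -0.003 0 0.4;0 0 -0.003 0 0.4;0 0 -0.002 0 0.4;0 0 -0.001 0 0.4;0 0 -0.001 0 0.4;0 0 -0.001 0 0.4'; python3 cap.py
```

```text
t: 21.25
tcp_pos: [0.5654, 0.0679, 0.0823]
tool_rot: [0.633, 0.774, -0.0, -0.0]
force: [0.1, -0.7, 0.7]
finger_gap: 0.517
gripper_force: 20.7
side [ 0.0298 -0.0922] 142 [ 0.007 -0.114  0.111] [ 0.051 -0.07   0.119]
side [ 0.0328 -0.0484] 127 [ 0.008 -0.07   0.111] [ 0.055 -0.03   0.119]
side [ 0.0394 -0.0117] 78 [ 0.02  -0.03   0.111] [0.065 0.01  0.119]
side [-0.0019 -0.0062] 47 [-0.032 -0.017  0.111] [0.017 0.01  0.119]
side [0.0314 0.0841] 134 [0.007 0.053 0.111] [0.055 0.113 0.118]
scene [ 0.0248 -0.091 ] 202 [ 0.004 -0.111  0.111] [ 0.049 -0.071  0.119]
scene [ 0.0275 -0.0477] 176 [ 0.008 -0.07   0.111] [ 0.052 -0.028  0.119]
scene [ 0.0365 -0.0102] 131 [ 0.015 -0.031  0.111] [0.07  0.013 0.119]
scene [-0.0069 -0.0032] 67 [-0.027 -0.016  0.111] [0.013 0.013 0.119]
scene [0.0265 0.0889] 158 [0.006 0.061 0.111] [0.049 0.113 0.119]
[0.02774985 0.00103795]
```

```bash
python3 drive.py '0 0 0.001 0 0.4;0 0 0.001 0 0.4;0 0 0.001 0 0.55;0 0 0.001 0 0.6;0 0 0.001 0 0.7;0 0 0.001 0 0.85;0 0 0.001 0 1;0 0 0.001 0 1;0 0 0.001 0 1;0 0 -0.02 0 1;0 0 -0.06 0 1;0 0 -0.1 0 1;0 0 -0.14 0 1;0 0 -0.18 0 1;0 0 -0.19 0 1;0 0 -0.19 0 1'
```

```text
t: 22.95
tcp_pos: [0.5664, 0.0679, 0.2743]
tool_rot: [0.633, 0.774, 0.001, 0.002]
force: [0.7, -1.4, -0.3]
finger_gap: 1.003
gripper_force: 0.0
```

```bash
python3 drive.py '0 -0.02 0 -0.15 1;0 -0.04 0 -0.3 1;0 -0.06 0 -0.45 1;0 -0.08 0 -0.6 1;0 -0.1 0 -0.75 1;0 -0.12 0 -0.9 1;0 -0.14 0 -1.05 1;0 -0.151 0 -1.2 1;0 -0.151 0 -1.35 1;0 -0.151 0 -1.5 1;0 -0.151 0 -1.57 1;0 -0.151 0 -1.57 1;0 -0.151 0 -1.57 1'; python3 row.py; python3 tilt.py
```

```text
t: 24.25
tcp_pos: [0.4166, 0.0381, 0.271]
tool_rot: [-0.099, 0.995, 0.0, -0.002]
force: [-0.1, 0.2, 0.7]
finger_gap: 0.996
gripper_force: 0.0
0.02 282 [ 0.0255 -0.088 ]
0.02 299 [ 0.0286 -0.0432]
0.02 322 [0.0262 0.0017]
0.02 320 [0.0282 0.0467]
0.02 315 [0.0276 0.0905]
0.06 363 [ 0.0259 -0.0881]
0.06 383 [ 0.0289 -0.0432]
0.06 401 [0.0268 0.0019]
0.06 402 [0.0286 0.0467]
0.06 410 [0.0279 0.0909]
r2 front [np.float64(3.5), np.float64(3.2), np.float64(3.2), np.float64(3.3), np.float64(3.5), np.float64(3.9), np.float64(4.8), np.float64(3.9), np.float64(4.4)] top slope,z [-0.0036 -0.0004  0.1149] top x [0.004 0.047]
r front [np.float64(6.4), np.float64(6.5), np.float64(6.3), np.float64(6.5), np.float64(6.3), np.float64(6.8), np.float64(7.9), np.float64(7.1), np.float64(7.3)] top slope,z [ 0.006  -0.0021  0.1148] top x [0.0072 0.0482]
S front [np.float64(4.0), np.float64(3.9), np.float64(4.1), np.float64(4.1), np.float64(4.2), np.float64(4.7), np.float64(5.7), np.float64(5.2), np.float64(5.3)] top slope,z [-0.0055 -0.0028  0.115 ] top x [0.0055 0.0487]
l front [np.float64(6.1), np.float64(5.9), np.float64(5.9), np.float64(5.9), np.float64(5.9), np.float64(6.3), np.float64(7.4), np.float64(6.4), np.float64(6.7)] top slope,z [ 0.0048 -0.0004  0.1149] top x [0.0068 0.049 ]
l2 front [np.float64(5.6), np.float64(5.4), np.float64(5.3), np.float64(5.3), np.float64(5.4), np.float64(5.7), np.float64(6.9), np.float64(5.7), np.float64(6.7)] top slope,z [ 0.0014 -0.0083  0.1151] top x [0.0062 0.0487]
```

The spare jar is now upright (top slope under 0.01) and within about 2 mm of its neighbours' line. They are upright too, and the robot is clear.

```bash
python3 -c "
from station import manip, snapshot; print(manip.sign_off())"
```

```text
the job is handed in; nothing more can be done
None
```

The spare jar was set down at the rack's front and pushed in between the two middle jars. It leaned back about 3°, so I gripped it, lifted it about 2 mm and set it down straight. It now stands upright about 2 mm short of its neighbours' line, all the jars are standing, and the job was handed in at about 24 s.

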